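# Clear the stamp off the cash chest and hold its sprung lid open at 50 degrees

### The job

Someone left the hand stamp on the lid of the cash chest: first stand it upright in the empty green tray and let go of it, before the lid is moved. Then lift the chest's sprung lid by its yellow bar to 50 degrees (pointer in the green sector of the scale on its side) and keep holding it there, still, so that a colleague can look inside: you finish while holding the lid, since it falls shut if let go. Leave everything else where it stands.

Things in the scene. Friction and masses are not known exactly. Their poses are not given: they have to be found in the camera images.
- chest: Grey steel cash chest, fixed to the table, 190 (its x) x 280 (its y) x 100 tall, with a blue lid. Origin under its centre on the table; its z is up, its x points from the front (the side of the yellow bar, towards the robot) to the hinge side at the back. A quadrant scale stands upright along its +y side (151 from the centre line, reaching 102 above the hinge, 202 above the table, black and white 5 degree steps, green from 45 to 55 degrees); it stays clear of the lid.
- lid_hinge (a point): Point on the lid's hinge axis at the middle of the chest's back rim: 95 along +x of the chest from its origin, 100 above the table. The axis runs along the chest's y. Its axes are the chest's.
- lid_bar (a point): Centre of the lid's yellow pull bar, a round bar 14 thick and 140 long parallel to the hinge, 235 from the hinge axis and in the plane of the lid (100 above the table when shut). It stands 45 in front of the lid's edge on two thin steel arms (10 thick, 70 to each side of its centre), so a finger fits between bar and lid edge and the bar can be pinched from above; it turns between the fingers as the lid swings.
- lid (a joint): Opening angle of the lid in rad: 0 shut (level), growing as the front edge rises about the hinge, 0.873 is 50 degrees, stop at 1.7. The lid is a 6 thick plate whose upper face is 104 above the table when shut; with its weight (about 0.5 kg) and closing spring it needs about 4 to 8 N upward at the bar and shuts itself when let go. A red pointer pin stands out of its +y edge.
- stamp_mid (a point): Centre of the hand stamp, half-way up (45 above its underside): black block 60 (x) x 32 (y) x 18 tall with a round wooden handle upright on it, 24 thick with a domed top; 90 tall overall, about 0.12 kg. z is up along the handle. At the start it stands loose and upright on the lid.
- stamp: The same hand stamp; origin at the centre of its underside.
- green_tray: Empty green open tray, fixed, outside 160 (x) x 130 (y) x 30 tall, walls and floor 5 thick. Origin under its centre on the table, z up. It is to the left or to the right of the chest.
- red_tray: Red tray of the same size on the other side of the chest, fixed, holding two coin tubes; not used. Origin under its centre.
- coin_tube_a: Bystander: upright coin tube, copper colour with white cap, 31 across, 61 tall, standing in the red tray. Origin under its centre.
- coin_tube_b: Bystander: a second coin tube just like the first, in the red tray. Origin under its centre.
- tape_dispenser: Bystander: blue desk tape dispenser with an amber roll, 130 x 60 x 87 tall. Origin under its centre.
- mug: Bystander: white mug, 80 across, 95 tall. Origin under its centre.
- calculator: Bystander: flat grey desk calculator, 160 x 100 x 20. Origin under its centre.
- padlock: Bystander: brass padlock lying flat, 80 x 50 x 22. Origin under its body.
- carton: Bystander: small closed cardboard carton, 100 x 150 x 60 tall. Origin under its centre.
Things that resemble listed ones, but are neither listed nor needed, are in the scene too. Several things look just like the green_tray: the one meant starts farthest to the robot's right.

How it is judged:
By the outcome, as a careful person would: the job done as asked, in the order asked, and still so for the second after the job is handed in, while the arm keeps its last pose, push and grip.
It also fails if it takes over 58 s, if anything falls off the work surface, if the arm or the gripper's body presses on something with over 40 N, if the wrist force passes 120 N, or if a joint passes its speed limit or range.

### The arm

A 6-joint arm with a two-finger parallel gripper is mounted at the origin on the work surface. World frame = base frame: x ahead of the robot, y to its left, z up, the work surface at z = 0. Lengths are in m, angles in rad, forces in N, time in s.
With the tool pointing down it reaches from about 0.225 to 0.875 m from the base axis. Payload 3.4 kg.
Tool frame: the origin (TCP) lies midway between the tips of the shut fingers; the grasp point (between the pads) lies 19 mm behind it; z points along the fingers, y is the line along which they close (so a half turn about z gives the same grasp; the last joint's range is limited). The gripper opens to 85 mm and grips with 20 to 120 N. Pads are 22 mm wide; open, the fingers measure 114 mm over their backs; the gripper's body (76 mm by 85 mm) begins 54 mm behind the grasp point. The pads swing forward as they close: fully open they stand 13 mm farther back than shut.
Start: joints at [1.083, 0.276, 1.505, -0, 1.361, -0.121], TCP at [0.206, 0.537, 0.231] pointing down, gripper open.
Joint ranges: [-2.89, 2.89], [-0.75, 2.08], [0.22, 2.7], [-1.18, 4.32], [0.11, 2.71], [-2.7, 2.7]. Speed limits (rad/s): [2.57, 2.57, 3.14, 3.14, 3.14, 3.14].

### API

Orientations are given as a unit quaternion [w, x, y, z].
In Python, from rig import * gives the robot as it stands.
- The arm moves only by the tool apply_moves, never from a script. Its argument "steps" is one flat list of numbers, 4 for each row, row after row: the shift along the world's x, y, z in cm, then the turn about the world's z in degrees. A call has 1 to 8 rows; each row is the pose to reach, as a shift and turn from the pose commanded when the call began; what a row does not reach only later rows make up. A row lasts 1/12 s, in which the tool goes at most 41.7 mm and 7.16 degrees, less where a joint would pass 70% of its speed; a pose out of reach is approached as far as the arm can. A call with a gripper value outside its range is refused whole. "jaw" is the closure in counts, from 0 (fully open) to 255 (shut), set as the call begins (left out, the last holds). The fingers move at their own pace and stop on an object; "newtons" is the grip in N (left out, the last holds). Time passes only in rows, so rows that repeat a pose let the fingers close. It gives the time, the measured TCP pose, the force, the opening and the grip force at its end, in the units of the state.
- get_state(): the state, without advancing time (a new reading comes with each control period).
- get_image(name): name is "scene" or "top" or "wrist"; returns the picture (480x640x3 uint8, red, green, blue); there is no depth.
- calibration(name): a dict with "fx", "fy", "cx", "cy" (pixels), "xyz" and "rotation" of the camera in the world. Camera axes: x right, y up, looking along -z (the intrinsics and any distortion apply to the point x, -y, -z); pixel columns grow to the right and rows downward; lengths in m; the calibration is good to about 2 mm. The wrist camera is an equidistant fisheye: a pixel r from the principal point sees the ray r / f radians off the axis. A picture is of the moment at which its call begins: read the wrist's pose just before it. calibration takes no time and is no camera call; for the wrist camera it gives the pose at the moment of the call.
- sign_off(): hands the job in; it is judged then, once.
The state is a dict: "clock": time; "qpos": joint angles; "qd": joint speeds; "effort": joint torques, N m; "position": TCP position; "ee_rot": TCP orientation; "contact_force": force on the tool from outside, world axes, zero at the start; "moment": the same for the moment, N m; "width": finger opening in m; "gripper_force": force on a finger pad.
Only numpy, scipy, OpenCV 4.12 (cv2) and the standard library are available. Lean on these libraries where they do the work, as an engineer would, in place of code of your own. Each camera call takes 0.05 s, during which the arm holds its last target. There are 200 camera calls.

## Working session

There is one attempt and no reset: what is moved stays moved. The work goes in short steps, Python scripts to look and compute and a tool call to move; the robot and the scene stay as the last step left them, time stands still between calls to the robot, and variables do not carry over. Pictures are saved under pics/ and viewed, at most 10 in all, crops included, and the job is handed in when it is done.

Besides the shell and the picture viewer there is one more tool, called as name(argument=value, ...), one argument or row to a line, values as JSON. apply_moves: Moves the arm, as the interface text tells. Its arguments: {"type":"object","properties":{"steps":{"type":"array","items":{"type":"number"}},"jaw":{"type":"number"},"newtons":{"type":"number"}},"required":["steps"]}

```bash
mkdir -p pics
cat > h.py <<'E'
from rig import *
import numpy as np, cv2
def save(n,f):
    im=get_image(n); cv2.imwrite(f,im[:,:,::-1]); return im
def ray(n,u,v,c=None):
    c=c or calibration(n)
    d=np.array([(u-c["cx"])/c["fx"],-(v-c["cy"])/c["fy"],-1.0])
    if n=="wrist":
        a=np.array([(u-c["cx"])/c["fx"],(v-c["cy"])/c["fy"]]);t=np.hypot(*a);s=np.sin(t)/max(t,1e-9)
        d=np.array([a[0]*s,-a[1]*s,-np.cos(t)])
    R=np.array(c["rotation"])
    return np.array(c["xyz"]),R@d
def onz(n,u,v,z,c=None):
    o,d=ray(n,u,v,c); return o+d*(z-o[2])/d[2]
E
python3 - <<'E'
from h import *
s=get_state();print(s)
for n in("scene","top","wrist"):print(n,calibration(n))
save("top","pics/top0.png");save("scene","pics/scene0.png")
E
```

```text
{'clock': 0.0, 'qpos': array([ 1.08301041e+00,  2.76584989e-01,  1.50614983e+00, -2.18448366e-06,
        1.36066155e+00, -1.20998631e-01]), 'qd': array([-0.00013157, -0.00045826, -0.00071908, -0.00063354,  0.00100167,
        0.00107305]), 'effort': array([-4.02146525e-04, -4.16752017e+01, -2.45805538e+01,  1.11722516e-04,
        1.09579720e-02, -9.82318141e-06]), 'position': array([0.20596299, 0.53628496, 0.23043874]), 'ee_rot': array([-2.69279420e-04,  1.82367050e-01,  9.83230108e-01, -8.60717014e-04]), 'contact_force': array([-0.26056015,  0.41980655, -0.12819249]), 'moment': array([0.00411149, 0.03986345, 0.05182647]), 'gripper_force': 0.0, 'width': 0.08547170017879153}
scene {'fx': 460.48298756436145, 'fy': 460.48298756436145, 'cx': 317.3117947993316, 'cy': 240.4053880121856, 'xyz': array([0.96461555, 0.41969549, 0.9695782 ]), 'rotation': array([0.37799473, 0.13176205, 0.28371519, 0.87135781])}
top {'fx': 481.4724395826818, 'fy': 481.4724395826818, 'cx': 319.0708409189832, 'cy': 237.5292767649394, 'xyz': array([0.38163935, 0.03197939, 1.44501783]), 'rotation': array([-0.70440633, -0.0243719 ,  0.02973145,  0.70875509])}
wrist {'fx': 371.64829954431775, 'fy': 371.64829954431775, 'cx': 320.2885451209438, 'cy': 238.24209790564913, 'xyz': array([0.12881064, 0.56613065, 0.37283695]), 'rotation': array([ 0.81302799, -0.1353176 , -0.09210197,  0.55874132])}
```

Run:
```python
s=open('h.py').read().replace('R=np.array(c["rotation"])','q=c["rotation"];R=Rotation.from_quat([q[1],q[2],q[3],q[0]]).as_matrix()').replace('import numpy as np, cv2','import numpy as np, cv2\nfrom scipy.spatial.transform import Rotation')
open('h.py','w').write(s)
```

```text
(no output)
```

View pics/top0.png

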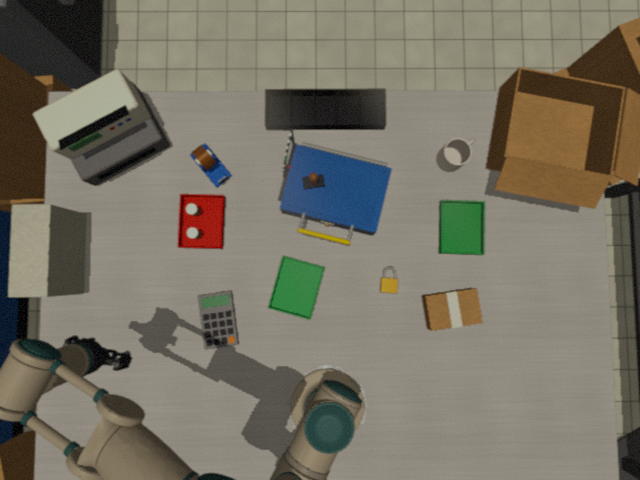

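View pics/scene0.png

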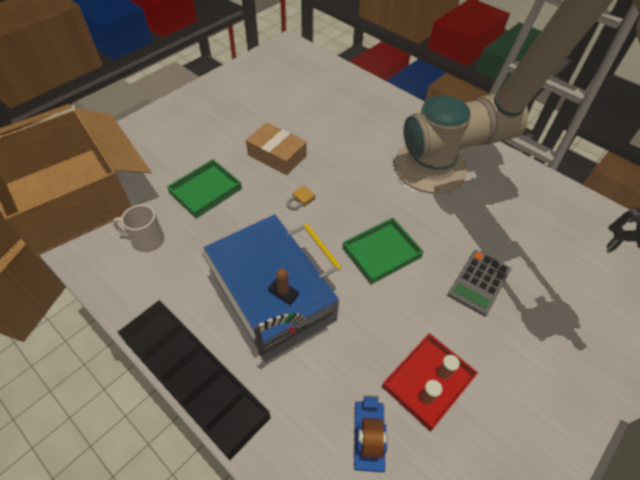

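The top view (up = +x, left = +y) shows the stamp on the lid at about (313,180), the yellow bar at (325,236), the right green tray at (462,228) and the red tray at left (202,221). A look-alike green tray sits at (297,288). The scene view agrees, with the stamp handle at (282,280).

Run:
```python
from h import *
T=cv2.imread("pics/top0.png");S=cv2.imread("pics/scene0.png")
def blob(im,lo,hi,box):
    m=cv2.inRange(cv2.cvtColor(im,cv2.COLOR_BGR2HSV),lo,hi);k=np.zeros_like(m);x0,y0,x1,y1=box;k[y0:y1,x0:x1]=255;m&=k
    c=max(cv2.findContours(m,0,1)[0],key=cv2.contourArea);return c,cv2.minAreaRect(c)
def show(name,n,r,z):
    p=[onz(n,u,v,z) for u,v in cv2.boxPoints(r)];c=np.mean(p,0)
    e=[p[1]-p[0],p[2]-p[1]]
    print(name,r[0],c.round(4),[(round(float(np.linalg.norm(a)),4),round(float(np.degrees(np.arctan2(a[1],a[0]))),1)) for a in e])
_,r=blob(T,(45,100,40),(75,255,255),(400,180,520,270));show("tray",'top',r,.03)
_,r=blob(T,(20,150,100),(35,255,255),(280,200,370,260));show("bar",'top',r,.1)
_,r=blob(S,(20,150,100),(35,255,255),(290,200,350,280));show("barS",'scene',r,.1)
_,r=blob(T,(100,120,40),(130,255,255),(270,130,400,250));show("lid",'top',r,.104)
_,r=blob(T,(0,0,0),(180,255,50),(298,168,330,195));show("block",'top',r,.122)
_,r=blob(T,(0,60,50),(18,255,255),(300,165,328,190));show("handle",'top',r,.18)
_,r=blob(S,(0,60,40),(18,255,255),(265,260,300,296));print(r)
_,r=blob(S,(0,0,0),(180,255,45),(262,270,302,306));show("blockS",'scene',r,.122)
t=cv2.resize(T[120:260,260:400],(560,560),interpolation=2);s=cv2.resize(S[250:350,230:330],(560,560)[:2],interpolation=2)[:,:240+0 or 560]
cv2.imwrite("pics/c.png",np.hstack([cv2.resize(t,(400,400)),cv2.resize(s,(400,400))]))
```

```text
tray (461.59027099609375, 226.97665405273438) [ 0.5193 -0.4011  0.03  ] [(0.1582, -2.9), (0.1314, -91.8)]
bar (323.4705810546875, 236.11767578125) [0.4887 0.0091 0.1   ] [(0.0123, -14.2), (0.1482, -104.4)]
barS (321.9337158203125, 246.0520477294922) [0.4884 0.0093 0.1   ] [(0.0122, 178.7), (0.1482, 75.1)]
lid (335.1764831542969, 188.29412841796875) [ 0.6238 -0.0247  0.104 ] [(0.1895, -14.0), (0.2774, -104.5)]
block (314.4599914550781, 181.22000122070312) [0.6402 0.0334 0.122 ] [(0.0449, -82.0), (0.0302, -172.4)]
handle (312.5, 178.5) [0.6362 0.0385 0.18  ] [(0.03, -26.5), (0.0227, -117.2)]
((281.7804870605469, 281.5244140625), (25.288822174072266, 11.374448776245117), 83.6598129272461)
blockS (283.0384521484375, 291.1922912597656) [0.6442 0.0414 0.122 ] [(0.033, -164.3), (0.0612, 96.2)]
```

View pics/c.png

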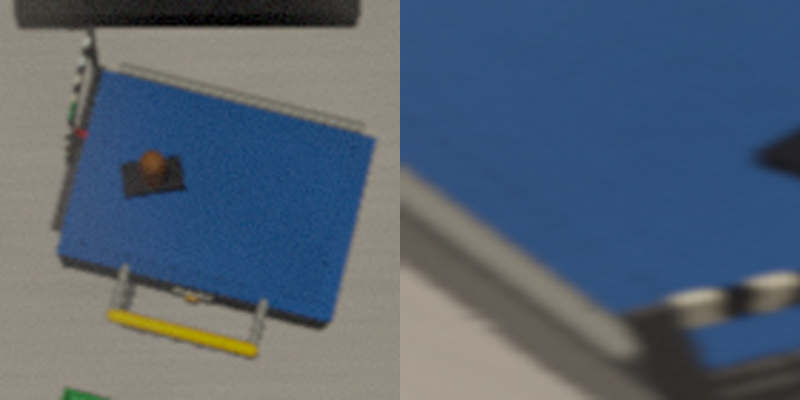

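The stamp is at about (0.638, 0.038). The bar is at (0.4886, 0.0092), chest yaw is about −14.5°, and the tray is at (0.519, −0.401). Sizes match those given, so I'm moving above the stamp.

apply_moves(
  steps=[5.4,-6.2,4,-7,10.8,-12.5,7,-14,16,-18.5,7,-21,19,-22,7,-28,22,-25,7,-35,24,-27.5,7,-42,26,-30,7,-49,28,-32.5,7,-56],
  jaw=0,
  newtons=30,
)

```text
clock: 0.77
position: [0.4192, 0.2903, 0.2952]
ee_rot: [-0.0, 0.625, 0.781, 0.0]
contact_force: [1.2, 1.0, -1.3]
width: 0.0857
gripper_force: 0.0
```

apply_moves(
  steps=[0,0,0,0,0,0,0,0,0,0,0,0],
)

```text
clock: 1.02
position: [0.4181, 0.2919, 0.2946]
ee_rot: [-0.001, 0.623, 0.782, -0.0]
contact_force: [-0.2, 0.4, -0.7]
width: 0.0857
gripper_force: 0.0
```

apply_moves(
  steps=[22,-25.4,1,-5,22,-25.4,1,-10,22,-25.4,1,-15,22,-25.4,1,-20,22,-25.4,1,-25,22,-25.4,1,-27.4,22,-25.4,1,-27.4,22,-25.4,1,-27.4],
)

```text
clock: 1.68
position: [0.6371, 0.041, 0.3047]
ee_rot: [-0.001, 0.789, 0.614, 0.0]
contact_force: [1.2, 1.1, -0.4]
width: 0.0851
gripper_force: 0.0
```

apply_moves(
  steps=[0,0,0,0],
)

```text
clock: 1.77
position: [0.641, 0.0359, 0.3031]
ee_rot: [0.002, 0.791, 0.612, -0.0]
contact_force: [-0.1, 0.0, -0.3]
width: 0.0854
gripper_force: 0.0
```

Run:
```python
from h import *
s=get_state();c=calibration("wrist");print(s["position"],s["ee_rot"],c)
save("wrist","pics/w1.png")
```

```text
[0.64103122 0.03588365 0.3030982 ] [ 2.18522471e-03  7.90974234e-01  6.11845390e-01 -4.52934449e-04] {'fx': 371.64829954431775, 'fy': 371.64829954431775, 'cx': 320.2885451209438, 'cy': 238.24209790564913, 'xyz': array([0.66225589, 0.11686611, 0.44519952]), 'rotation': array([ 0.97825028, -0.16423107,  0.01966577, -0.12517112])}
```

View pics/w1.png

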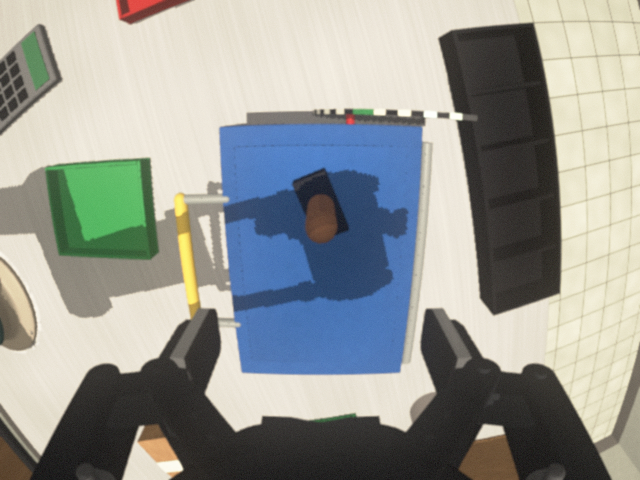

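The wrist view shows the stamp handle at about (321,218) with its top at (321,228), the block centred near (320,202), and the bar ends at (181,198) and hidden at about (196,318).

Run:
```python
from h import *
c=calibration("wrist");W=cv2.imread("pics/w1.png");H=cv2.cvtColor(W,cv2.COLOR_BGR2HSV)
print("base", onz("wrist",320,202,.122,c), "handle top", onz("wrist",321,229,.186,c))
for p in((293,183),(324,168),(348,232)):print(onz("wrist",*p,.122,c))
m=cv2.inRange(H,(20,150,90),(35,255,255));y,x=np.where(m);print(x.min(),x.max(),y.min(),y.max())
for v in(200,230,260,290):
    print(v,onz("wrist",x[y==v].mean(),v,.103,c))
def tri(a,b):
    (o1,d1),(o2,d2)=ray(*a),ray(*b);t=np.linalg.lstsq(np.c_[d1,-d2],o2-o1,rcond=None)[0];return o1+d1*t[0],o2+d2*t[1]
print(tri(("top",312.5,178.5),("wrist",321,222)))
```

```text
base [0.64012495 0.04566001 0.122     ] handle top [0.63967699 0.04044851 0.186     ]
[0.62137447 0.06842518 0.122     ]
[0.65118577 0.07448682 0.122     ]
[0.65792546 0.01198804 0.122     ]
177 197 195 313
200 [nan nan nan]
230 [0.49669279 0.0497086  0.103     ]
260 [0.49357592 0.01670672 0.103     ]
290 [ 0.48519317 -0.01711759  0.103     ]
(array([0.63966747, 0.0386256 , 0.16271906]), array([0.6393053 , 0.03896796, 0.16264796]))<stdin>:7: RuntimeWarning: Mean of empty slice.
  ret = ret.dtype.type(ret / rcount)
```

apply_moves(
  steps=[-0.1,0.4,-3,0,-0.1,0.4,-6,0,-0.1,0.4,-9,0,-0.1,0.4,-12,0,-0.1,0.4,-14,0,-0.1,0.4,-15.3,0,-0.1,0.4,-15.8,0,-0.1,0.4,-15.8,0],
)

```text
clock: 2.48
position: [0.6338, 0.0465, 0.1456]
ee_rot: [-0.001, 0.789, 0.614, -0.001]
contact_force: [-0.1, 0.4, 1.2]
width: 0.0855
gripper_force: 0.0
```

apply_moves(
  steps=[0,0,0,0,0,0,0,0,0,0,0,0,0,0,0,0,0,0,0,0,0,0,0,0,0,0,0,0,0,0,0,0],
  jaw=255,
  newtons=30,
)

```text
clock: 3.15
position: [0.6362, 0.0439, 0.1479]
ee_rot: [0.001, 0.79, 0.613, 0.001]
contact_force: [-0.1, -1.1, 4.7]
width: 0.0231
gripper_force: 31.5
```

apply_moves(
  steps=[0,0,1,0,0,0,3,0,0,0,5,0,0,0,7,0,0,0,9,0,0,0,10,0,0,0,10,0,0,0,10,0],
)

```text
clock: 3.82
position: [0.6352, 0.0442, 0.2466]
ee_rot: [-0.0, 0.79, 0.613, -0.0]
contact_force: [0.2, 0.5, -2.2]
width: 0.0231
gripper_force: 31.0
```

Run:
```python
from h import *
s=get_state();print(s["position"],s["width"],s["contact_force"])
w=save("wrist","pics/w2.png");t=save("scene","pics/s2.png")
w=w[120:440,120:520];t=t[130:450,150:550]
cv2.imwrite("pics/c2.png",np.hstack([w,t])[:,:,::-1])
```

```text
[0.63520396 0.0441657  0.24660815] 0.0231393840501086 [ 0.22854048  0.45758355 -2.24627193]
```

View pics/c2.png

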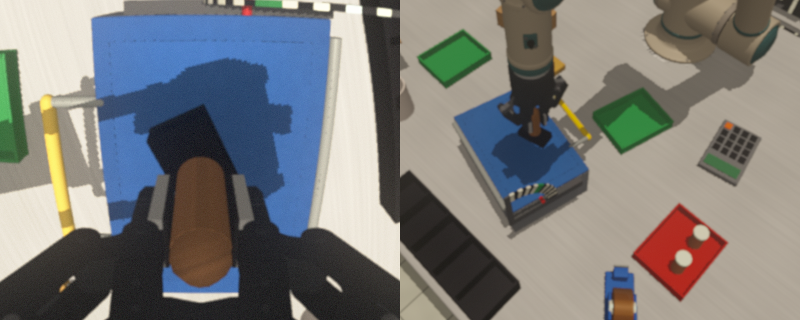

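The stamp is held near upright, so I'm carrying it to the right tray.

apply_moves(
  steps=[-1,-4,1,0,-2,-8,1,0,-3,-12,1,0,-4,-16,1,0,-5.2,-20,1,0,-6.3,-24,1,0,-7.3,-28,1,0,-8.3,-32,1,0],
)

```text
clock: 4.58
position: [0.551, -0.2772, 0.2553]
ee_rot: [-0.002, 0.79, 0.613, -0.0]
contact_force: [0.9, -1.0, -1.8]
width: 0.0231
gripper_force: 30.9
```

apply_moves(
  steps=[0,0,0,0],
)

```text
clock: 4.67
position: [0.5497, -0.2838, 0.2548]
ee_rot: [0.001, 0.792, 0.61, -0.003]
contact_force: [-1.2, 0.4, -1.6]
width: 0.023
gripper_force: 30.9
```

apply_moves(
  steps=[-1,-4,0,0,-2,-8,0,0,-3,-11.8,0,0,-3,-11.8,-4,0,-3,-11.8,-8,0,-3,-11.8,-12,0,-3,-11.8,-15,0,-3,-11.8,-17,0],
)

```text
clock: 5.33
position: [0.5197, -0.3913, 0.0812]
ee_rot: [-0.005, 0.79, 0.613, -0.001]
contact_force: [0.1, 0.7, -0.4]
width: 0.0235
gripper_force: 30.9
```

apply_moves(
  steps=[0,0,0,0,0,0,0,0,0,0,0,0],
)

```text
clock: 5.58
position: [0.5233, -0.3943, 0.0877]
ee_rot: [0.001, 0.79, 0.613, 0.0]
contact_force: [0.1, 0.2, -1.2]
width: 0.0232
gripper_force: 30.8
```

Run:
```python
from h import *
s=get_state();c=calibration("wrist");print(s["position"],s["contact_force"])
w=save("wrist","pics/w3.png")
```

```text
[ 0.52325594 -0.394323    0.08774882] [ 0.10680886  0.22400921 -1.1782739 ]
```

View pics/w3.png

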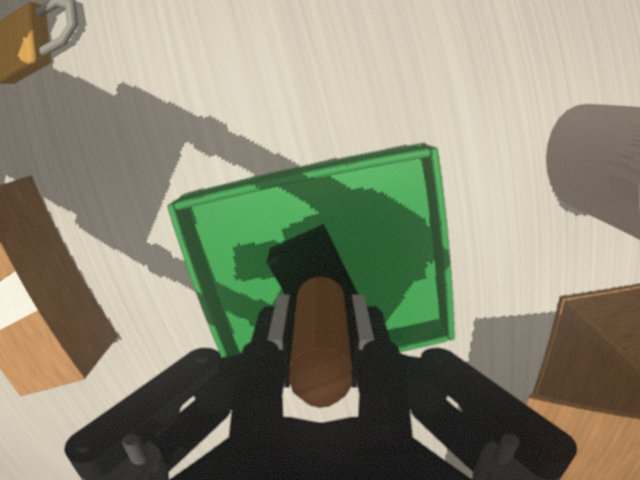

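The stamp hangs inside the tray near its centre and the surroundings are clear. Lowering it now.

apply_moves(
  steps=[0,0,-1.5,0,0,0,-2.5,0,0,0,-3.2,0,0,0,-3.4,0,0,0,-3.4,0],
)

```text
clock: 6.05
position: [0.5223, -0.3937, 0.0527]
ee_rot: [-0.0, 0.79, 0.613, -0.0]
contact_force: [-1.2, -0.7, -1.1]
width: 0.023
gripper_force: 31.0
```

apply_moves(
  steps=[0,0,-0.2,0,0,0,-0.3,0,0,0,-0.3,0],
)

```text
clock: 6.3
position: [0.5227, -0.394, 0.0502]
ee_rot: [0.0, 0.79, 0.613, 0.0]
contact_force: [-0.5, 0.1, -2.4]
width: 0.0234
gripper_force: 31.0
```

apply_moves(
  steps=[0,0,-0.1,0,0,0,-0.1,0,0,0,-0.1,0],
)

```text
clock: 6.55
position: [0.5228, -0.3941, 0.0495]
ee_rot: [0.0, 0.79, 0.613, 0.0]
contact_force: [-0.0, 0.5, 0.8]
width: 0.0231
gripper_force: 31.3
```

apply_moves(
  steps=[0,0,-0.1,0,0,0,-0.1,0,0,0,-0.1,0],
)

```text
clock: 6.8
position: [0.5229, -0.394, 0.0493]
ee_rot: [0.001, 0.79, 0.613, 0.0]
contact_force: [-0.5, 2.3, 5.8]
width: 0.0231
gripper_force: 31.8
```

apply_moves(
  steps=[0,0,0,0,0,0,0,0,0,0,0,0,0,0,0,0,0,0,0,0,0,0,0,0],
  jaw=0,
)

```text
clock: 7.3
position: [0.5225, -0.3939, 0.0477]
ee_rot: [-0.0, 0.79, 0.613, -0.0]
contact_force: [-0.6, -0.0, -0.2]
width: 0.0851
gripper_force: 0.0
```

apply_moves(
  steps=[0,0,2,0,0,0,5,0,0,0,8,0,0,0,11,0,0,0,14,0,0,0,16,0,0,0,16,0,0,0,16,0],
)

```text
clock: 7.97
position: [0.523, -0.3943, 0.2092]
ee_rot: [0.001, 0.79, 0.613, 0.0]
contact_force: [-0.7, 0.7, -0.2]
width: 0.0852
gripper_force: 0.0
```

Run:
```python
from h import *
s=get_state();print(s["position"],s["width"])
w=save("wrist","pics/w4.png");t=save("scene","pics/s4.png")
cv2.imwrite("pics/c4.png",np.hstack([w[100:420,120:520],t[130:450,60:460]])[:,:,::-1])
```

```text
[ 0.52296646 -0.39429394  0.20916589] 0.08521772498109616
```

View pics/c4.png

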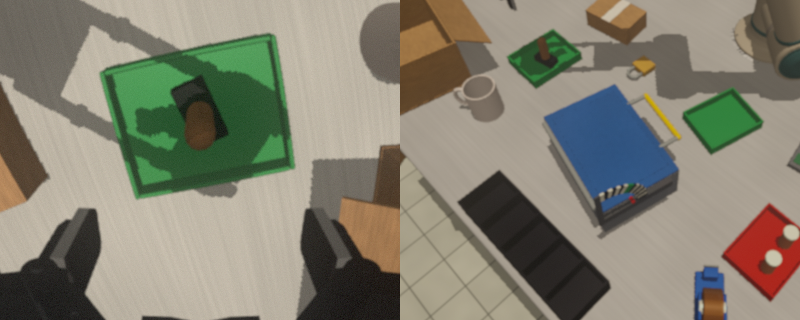

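The stamp stands upright in the tray, released, with its handle at crop position (200,122). Next I'm going above the bar with the fingers part-closed, because fully open they would hit the lid edge.

apply_moves(
  steps=[-0.4,4,1,0,-0.7,8,1,0,-1,12,1,0,-3.4,40.3,1,0,-3.4,40.3,1,0,-3.4,40.3,1,0,-3.4,40.3,1,0,-3.4,40.3,1,0],
  jaw=140,
)

```text
clock: 8.73
position: [0.4932, -0.0642, 0.216]
ee_rot: [-0.002, 0.79, 0.613, -0.001]
contact_force: [0.4, 0.2, -0.1]
width: 0.0387
gripper_force: 0.0
```

apply_moves(
  steps=[0,0,0,0],
)

```text
clock: 8.82
position: [0.4919, -0.0588, 0.2161]
ee_rot: [-0.004, 0.788, 0.615, -0.0]
contact_force: [0.7, -0.1, -0.8]
width: 0.0385
gripper_force: 0.0
```

apply_moves(
  steps=[-0.1,3.5,0,0,-0.3,6.8,-1,0,-0.3,6.8,-3,0,-0.3,6.8,-4.5,0,-0.3,6.8,-5.5,0,-0.3,6.8,-5.5,0,-0.3,6.8,-5.5,0],
)

```text
clock: 9.4
position: [0.4913, 0.0014, 0.1619]
ee_rot: [-0.001, 0.79, 0.613, -0.001]
contact_force: [0.4, 0.7, -0.0]
width: 0.0386
gripper_force: 0.0
```

Run:
```python
from h import *
s=get_state();c=calibration("wrist");print(s["position"],s["ee_rot"],s["width"])
w=save("wrist","pics/w5.png")
H=cv2.cvtColor(w,cv2.COLOR_RGB2HSV);m=cv2.inRange(H,(20,150,90),(35,255,255));y,x=np.where(m)
p=np.array([onz("wrist",a,b,.105,c) for a,b in zip(x,y)])
l=cv2.fitLine(p[:,:2].astype(np.float32),cv2.DIST_HUBER,0,.01,.01).ravel();print(l,np.degrees(np.arctan2(l[1],l[0])))
d=s["position"][:2]-l[2:];a=np.radians(-14.5)
n=np.array([np.cos(a),np.sin(a)]);print("TCP offset along chest x from bar line",np.cross(l[:2],d)*-np.sign(l[1]), (p[:,:2]@np.array([.25,.968])).min(),(p[:,:2]@np.array([.25,.968])).max(), s["position"][:2]@[.25,.968])
```

```text
[0.49133233 0.00142676 0.16185715] [-0.00093062  0.79038823  0.6126048  -0.00096369] 0.03863577817951118
[0.25974542 0.96567714 0.49419543 0.01979818] 74.94504
TCP offset along chest x from bar line 0.0020070580527727934 0.05891358261583887 0.20633297021836636 0.12421418943276127<stdin>:8: DeprecationWarning: Arrays of 2-dimensional vectors are deprecated. Use arrays of 3-dimensional vectors instead. (deprecated in NumPy 2.0)
```

View pics/w5.png

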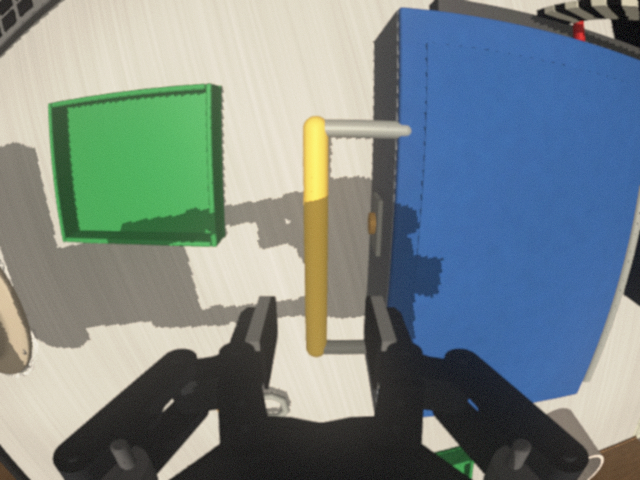

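The wrist view shows the bar at columns 304–328, centred between the fingers, and the lid edge at about column 385. I'm descending to pinch it.

apply_moves(
  steps=[-0.1,0.8,-1.5,0,-0.1,0.8,-3,0,-0.1,0.8,-4.5,0,-0.1,0.8,-6,0,-0.1,0.8,-7.3,0,-0.1,0.8,-8.1,0,-0.1,0.8,-8.1,0,-0.1,0.8,-8.1,0],
)

```text
clock: 10.12
position: [0.4914, 0.0093, 0.0824]
ee_rot: [0.0, 0.79, 0.613, 0.0]
contact_force: [0.5, -0.5, -0.5]
width: 0.0387
gripper_force: 0.0
```

apply_moves(
  steps=[0,0,0,0,0,0,0,0,0,0,0,0,0,0,0,0,0,0,0,0,0,0,0,0],
  jaw=255,
  newtons=60,
)

```text
clock: 10.62
position: [0.4904, 0.0098, 0.0826]
ee_rot: [-0.0, 0.79, 0.613, -0.0]
contact_force: [-3.7, -0.4, 5.2]
width: 0.0121
gripper_force: 58.7
```

apply_moves(
  steps=[0,0,1,0,0.1,0,2.05,0,0.2,-0.1,3.1,0,0.35,-0.1,4.1,0,0.55,-0.15,5.1,0,0.8,-0.2,6.1,0,1.05,-0.3,7.1,0,1.35,-0.35,8.05,0],
)

```text
clock: 11.28
position: [0.5023, 0.0067, 0.1613]
ee_rot: [-0.002, 0.79, 0.613, -0.002]
contact_force: [-1.8, -0.1, -8.4]
width: 0.0119
gripper_force: 58.3
```

apply_moves(
  steps=[0.35,-0.1,0.95,0,0.8,-0.2,1.9,0,1.2,-0.3,2.8,0,1.7,-0.45,3.7,0,2.2,-0.6,4.6,0,2.75,-0.7,5.45,0,3.35,-0.85,6.25,0,3.95,-1,7.05,0],
)

```text
clock: 11.95
position: [0.5385, -0.0026, 0.2325]
ee_rot: [-0.005, 0.79, 0.613, -0.004]
contact_force: [-11.7, 2.5, 0.8]
width: 0.0118
gripper_force: 58.4
```

apply_moves(
  steps=[0.7,-0.2,0.8,0,1.35,-0.35,1.55,0,2.1,-0.55,2.25,0,2.8,-0.75,2.9,0,2.8,-0.75,2.9,0,2.8,-0.75,2.9,0],
)

```text
clock: 12.45
position: [0.5655, -0.0097, 0.2634]
ee_rot: [-0.005, 0.79, 0.613, -0.004]
contact_force: [-16.2, 4.2, 8.7]
width: 0.0119
gripper_force: 59.0
```

Run:
```python
from h import *
s=get_state();print(s["position"],s["contact_force"],s["width"])
w=save("wrist","pics/w6.png");t=save("scene","pics/s6.png")
cv2.imwrite("pics/c6.png",np.hstack([cv2.resize(w,(400,300)),cv2.resize(t[240:360,210:370],(400,300),interpolation=2)])[:,:,::-1])
```

```text
[ 0.56553462 -0.00966708  0.26343037] [-16.24012964   4.24813205   8.72109991] 0.011850941666598556
```

View pics/c6.png

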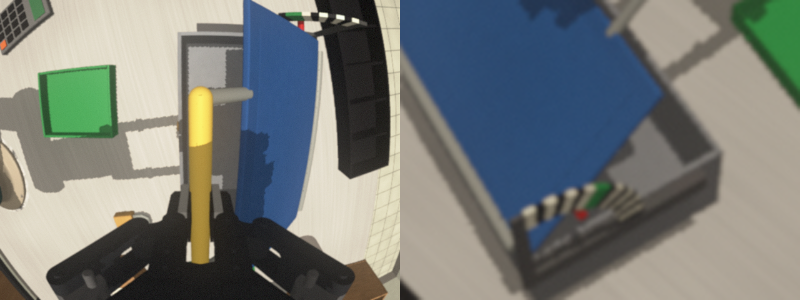

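The lid is open, with the red pointer just under the green sector in the scene crop at (582,214). I'm computing its angle on the scale plane.

Run:
```python
from h import *
a=np.radians(-14.5);X=np.array([np.cos(a),np.sin(a),0]);Y=np.array([-np.sin(a),np.cos(a),0])
Hn=np.array([.4886,.0092,.1])+.235*X
for n,f in(("scene","pics/s6.png"),("wrist","pics/w6.png"),("top",None)):
    im=save("top","pics/t6.png")[:,:,::-1].copy() if f is None else cv2.imread(f)
    hs=cv2.cvtColor(im,cv2.COLOR_BGR2HSV)
    c=calibration(n)
    for nm,lo,hi in(("red",(0,150,80),(8,255,255)),("red2",(172,150,80),(180,255,255)),("green",(45,80,30),(80,255,255))):
        k,L,st,ce=cv2.connectedComponentsWithStats(cv2.inRange(hs,lo,hi))
        for i in range(1,k):
            out=[]
            for yo in(.145,.151):
                o,d=ray(n,*ce[i],c);p=o+d*((yo-(o-Hn)@Y)/(d@Y));r=p-Hn
                out+=[round(np.degrees(np.arctan2(r[2],-(r@X))),1),round(float(np.hypot(r[2],r@X)),3)]
            if out[1]<.14 and st[i,4]<400:print(n,nm,ce[i].round(1),st[i,4],out)
# lid edge angle from wrist: nothing
```

```text
scene red [282.3 325.4] 9 [np.float64(37.6), 0.061, np.float64(48.1), 0.068]
scene green [289.  317.2] 45 [np.float64(40.9), 0.085, np.float64(48.3), 0.092]
wrist red [481.8  39.5] 81 [np.float64(50.8), 0.072, np.float64(41.9), 0.047]
wrist red2 [478.5  36.5] 2 [np.float64(51.1), 0.082, np.float64(43.9), 0.057]
wrist red2 [481.5  45.1] 8 [np.float64(44.8), 0.053, np.float64(22.8), 0.029]
wrist green [516.  15.] 1 [np.float64(66.2), 0.138, np.float64(67.0), 0.118]
wrist green [471.2  25.4] 284 [np.float64(53.2), 0.112, np.float64(49.3), 0.09]
top red [289.3 154.3] 3 [np.float64(47.6), 0.065, np.float64(-7.1), 0.032]
top red2 [290. 155.] 1 [np.float64(34.9), 0.05, np.float64(-40.4), 0.038]
top green [304. 107.] 1 [np.float64(-176.0), 0.114, np.float64(-154.8), 0.146]
```

```bash
cat > ang.py <<'E'
from h import *
import sys
a=np.radians(-14.5);X=np.array([np.cos(a),np.sin(a),0]);Y=np.array([-np.sin(a),np.cos(a),0])
Hn=np.array([.4886,.0092,.1])+.235*X
im=cv2.imread(sys.argv[1]);hs=cv2.cvtColor(im,cv2.COLOR_BGR2HSV)
m=cv2.inRange(hs,(100,120,40),(125,255,255));k,L,st,ce=cv2.connectedComponentsWithStats(m)
l=L[300,275];y,x=np.where(L==l);print(l,st[l])
# +y front corner: blue pixel farthest right in the lower edge
i=np.argmax(x);px=(x[i]+.5,y[x==x[i]].mean());print(px)
for px in(px,(px[0]-1,px[1]+1),(px[0],px[1]+2)):
    o,d=ray("scene",*px);p=o+d*((.14-(o-Hn)@Y)/(d@Y));r=p-Hn
    print(np.degrees(np.arctan2(r[2],-(r@X)))-1.2,np.hypot(r[2],r@X))
E
python3 ang.py pics/s6.png
```

```text
3 [ 205  186  110  141 8000]
(np.float64(314.5), np.float64(277.0))
47.91315754070025 0.1916571002985781
48.087352484322594 0.18900264491186147
46.4661046832653 0.18641094510870077
```

The lid corner gives 48° at radius 0.19, which fits, and kinematics also says about 48°. I'll nudge 2° more and relieve the radial push.

apply_moves(
  steps=[0.1,0,0.3,0,0.2,-0.05,0.5,0,0.35,-0.1,0.7,0,0.5,-0.13,0.9,0,0.5,-0.13,0.9,0,0.5,-0.13,0.9,0],
)

```text
clock: 13.1
position: [0.5736, -0.0117, 0.271]
ee_rot: [-0.003, 0.79, 0.613, -0.002]
contact_force: [-8.8, 2.1, 0.8]
width: 0.0116
gripper_force: 58.7
```

```bash
python3 - <<'E'
from h import *
print(get_state()["position"]);save("scene","pics/s7.png")
E
python3 ang.py pics/s7.png
```

```text
[ 0.57358506 -0.01171899  0.27104806]
3 [ 205  185  107  142 7781]
(np.float64(311.5), np.float64(277.0))
50.50333717157249 0.1917981994504669
50.71367298822136 0.1891937890934172
49.159967425635934 0.1863825259618027
```

apply_moves(
  steps=[0,0,0,0,0,0,0,0,0,0,0,0,0,0,0,0,0,0,0,0,0,0,0,0],
)

```text
clock: 13.65
position: [0.5735, -0.0117, 0.271]
ee_rot: [-0.003, 0.79, 0.613, -0.002]
contact_force: [-8.9, 2.3, 0.2]
width: 0.0116
gripper_force: 58.7
```

```bash
python3 -c "
from h import *
print(get_state()['qd'].round(3));save('scene','pics/s8.png')"; python3 ang.py pics/s8.png
```

```text
[ 0.     0.001  0.001 -0.002  0.001 -0.   ]
3 [ 204  185  108  142 7783]
(np.float64(311.5), np.float64(277.5))
50.176320008379186 0.19044139260749252
50.38375928214358 0.187827738404581
48.80896471699157 0.1850340392927749
```

View pics/s8.png

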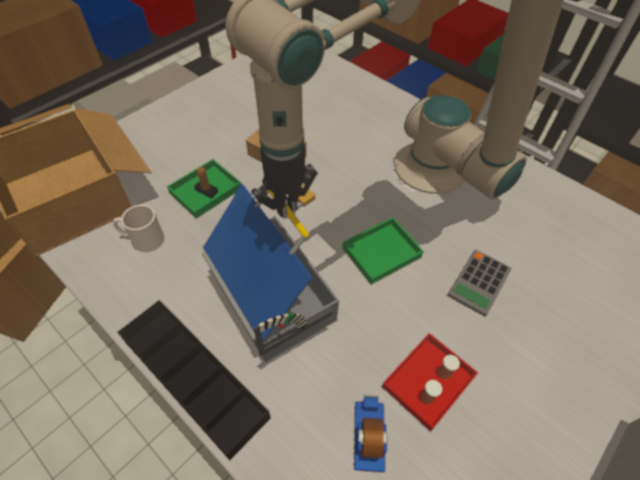

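The lid is held still at about 50°, the stamp stands upright in the right tray at (205,183), and everything else is in place.

```bash
python3 -c "
from rig import *
print(sign_off())"
```

```text
the job is handed in; nothing more can be done
None
```

The stamp stands upright, released, in the green tray farthest to the right, the arm is holding the lid still at about 50° by its yellow bar, and the job is handed in.

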